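Load the crusher and hold the tong callipers at the feed-size line

TASK

Tip the four checked lumps of oilcake into the crusher's feed hopper by swinging up its hinged feed tray, and bring the empty tray back down onto its rest. Then pick up the sprung tong callipers, squeeze them until the tips are 24 mm apart (the long line on their cross bar), and finish holding them level with the tips over the middle of the white dish, about 10 cm above the bench, the gap steady at that line: I shall try the lumps in the dish between the tips while you hold. Leave the other things on the bench, and the lumps in the dish, where they are.

Things in the scene. Friction and masses are not known exactly. Their poses are not given: they have to be found in the camera images.
- hopper (a point): Middle of the mouth of the crusher's feed hopper, 145 mm above the bench: open steel box, 172 mm along its x, 140 mm along its y inside, sloping floor about 70 mm down; cheeks rise 30 mm above the mouth. y points from the cream cabinet (290 mm wide and high, from y = -65 mm back) to the feed tray, z up. The crusher's place and yaw vary.
- tray_hinge (a point): Middle of the hinge of the feed tray, on the front edge of the hopper's mouth, 145 mm above the bench; the hinge line runs along its x axis; its y axis points along the lowered tray towards the handle, z up.
- tray_handle (a point): Middle of the tray's handle: round steel bar, 12 mm thick, 116 mm long, parallel to the hinge, 195 mm out from it and 14 mm above it (159 mm above the bench) when down. Held by two rods 100 mm apart, bar centre 53 mm from the tray's end wall. Can be pinched from above, fingers astride the bar between the rods; the bar may turn in the fingers as the tray swings.
- tray (a joint): Swing of the feed tray, rad: 0 lowered (level, on its rest), grows as the handle end is lifted, stop at 1.15. It sinks back by its own weight. Steel pan 152 x 142 mm, 0.4 kg, 28 mm walls, open towards the hopper; the lumps slide off into the hopper when it is raised to 0.8 to 1.1.
- lump0_mid (a point): Centre of one of the four checked lumps of pressed oilcake lying in the feed tray: brown rounded block about 36 x 28 x 22 mm, 18 to 36 g.
- lump1_mid (a point): Centre of one of the four checked lumps of pressed oilcake lying in the feed tray: brown rounded block about 36 x 28 x 22 mm, 18 to 36 g.
- lump2_mid (a point): Centre of one of the four checked lumps of pressed oilcake lying in the feed tray: brown rounded block about 36 x 28 x 22 mm, 18 to 36 g.
- lump3_mid (a point): Centre of one of the four checked lumps of pressed oilcake lying in the feed tray: brown rounded block about 36 x 28 x 22 mm, 18 to 36 g.
- tongs_grip (a point): Centre line of the sprung tong callipers at their finger rests, half-way up their 14 mm height. x points along them to the tips (110 mm ahead), y to the arm with the cross bar, z up. Relaxed they are 44 mm wide over the outsides here. The flat finger rests reach from 60 mm behind to 30 mm ahead of this point.
- tongs: The tong callipers: plain steel tweezers lying flat on the bench, 230 mm long, 14 mm high, 80 g. Axes as tongs_grip, origin 7 mm below it. A cross bar 12 mm wide, fixed to one arm, lies over both arms 54 to 66 mm ahead of the origin, with one long line and shorter ones; it sticks out up to 29 mm beyond the other arm when squeezed.
- tongs_arm (a joint): How far the arms are squeezed, rad: 0 relaxed (tips 50 mm apart), 0.118 at the long line (tips 24 mm apart), stop at 0.2. At the line the finger rests are parallel, 32 mm over their outsides, and push back with about 6 N; each 1 mm less between the fingers closes the tips by about 2.1 mm. The finger opening tells the gap more finely than this reading (noise 0.01).
- tip_a (a point): Inner face of the tip of the arm with the cross bar, half-way up, 5 mm from its end.
- tip_b (a point): Inner face of the other tip, likewise; its distance from tip_a is the tip gap.
- dish_mid (a point): Middle of the inner floor (4 mm above the bench) of the white round dish, 170 mm across the rim, 26 mm high, which holds two unchecked lumps.
- loose0: Unchecked lump in the dish, 37 x 31 x 25 mm, to be left alone; origin on its underside.
- loose1: The other unchecked lump in the dish, 34 x 29 x 27 mm, to be left alone; origin on its underside.
- sieve: Steel test sieve, 200 mm across, 50 mm high, standing on the bench; a bystander; origin under its centre.
- brush: Sieve brush lying on the bench; a bystander.
- jar_a: Clear sample jar with white lid, 60 mm across, 85 mm high; a bystander; origin under its centre.
- jar_b: Another such jar; a bystander; origin under its centre.
- mortar: White porcelain bowl, 96 mm across, 55 mm high; a bystander; origin under its centre.
- weight: Steel check weight with a knob, 34 mm across, 47 mm high; a bystander; origin under its centre.

How it is judged:
By the outcome, as a careful person would: the job done as asked, in the order asked, and still so for the second after the job is handed in, while the arm keeps its last pose, push and grip.
It also fails if it takes over 61 s, if anything falls off the work surface, if the arm or the gripper's body presses on something with over 40 N, if the wrist force passes 120 N, or if a joint passes its speed limit or range.

ROBOT

A 6-joint arm with a two-finger parallel gripper is mounted at the origin on the work surface. World frame = base frame: x ahead of the robot, y to its left, z up, the work surface at z = 0. Lengths are in m, angles in rad, forces in N, time in s.
With the tool pointing down it reaches from about 0.35 to 0.975 m from the base axis. Payload 4.9 kg.
Tool frame: the origin (TCP) lies midway between the tips of the shut fingers; the grasp point (between the pads) lies 19 mm behind it; z points along the fingers, y is the line along which they close (so a half turn about z gives the same grasp; the last joint's range is limited). The gripper opens to 85 mm and grips with 20 to 120 N. Pads are 22 mm wide; open, the fingers measure 114 mm over their backs; the gripper's body (76 mm by 85 mm) begins 54 mm behind the grasp point. The pads swing forward as they close: fully open they stand 13 mm farther back than shut.
Start: joints at [1.031, 0.053, 1.613, -0, 1.476, -0.119], TCP at [0.255, 0.57, 0.193] pointing down, gripper open.
Joint ranges: [-3.01, 3.01], [-1.01, 2.22], [0.06, 2.58], [-1.02, 4.17], [0.09, 2.62], [-3.14, 3.14]. Speed limits (rad/s): [2.57, 2.57, 3.14, 3.14, 3.14, 3.14].

INTERFACE

Orientations are given as a unit quaternion [w, x, y, z].
In Python, from plant import * gives the robot as it stands.
- The arm moves only by the tool jog_arm, never from a script. Its argument "targets" is a list of rows, each a list of 3 entries, a list of its own where there are three numbers: the shift along the tool's x, y, z in units of 25 mm (1.0 is 25 mm), then the turn, a rotation vector about the tool's x, y, z in units of 8 degrees (1.0 is 8 degrees), then the opening in per cent of the stroke, from 0 (shut) to 100 (fully open). A call has 1 to 8 rows; each row is the pose to reach, as a shift and turn from the pose commanded when the call began, along the tool's axes at that moment; what a row does not reach only later rows make up. A row lasts 1/8 s, in which the tool goes at most 62.5 mm and 10.7 degrees, less where a joint would pass 70% of its speed; a pose out of reach is approached as far as the arm can. A call with a gripper value outside its range is refused whole. The fingers move at their own pace and stop on an object; the grip force is fixed at half the most. Time passes only in rows, so rows that repeat a pose let the fingers close. It gives the time, the measured TCP pose, the force, the opening and the grip force at its end, in the units of the state.
- state(): the state, without advancing time (a new reading comes with each control period).
- grab_frame(name): name is "scene" or "top" or "wrist"; returns (picture, depth): 384x512x3 uint8, red, green, blue; 384x512 float32, m along the optical axis (not along the pixel's ray), 0 where there is no reading.
- camera_params(name): a dict with "fovy" (degrees; the focal length in pixels is half the picture's height over the tangent of half this angle, whatever the lens; pixels are square), "cx", "cy" (the principal point, pixels), "rvec" (rotation vector, rad) and "tvec" (3), from world to camera coordinates, as OpenCV has them; the wrist camera has in their place "hand_eye" (4x4, takes a point from camera to tool coordinates, whose origin is the TCP and whose axes are the flange's). Camera axes: x right, y down, z forward; pixel columns grow to the right and rows downward; lengths in m; the calibration is good to about 2 mm. The wrist camera is an equidistant fisheye: a pixel r from the principal point sees the ray r / f radians off the axis. A picture is of the moment at which its call begins: read the wrist's pose just before it. camera_params takes no time and is no camera call.
- job_done(): hands the job in; it is judged then, once.
The state is a dict: "time": time; "joint_pos": joint angles; "joint_vel": joint speeds; "joint_efforts": joint torques, N m; "tool_pos": TCP position; "tool_rot": TCP orientation; "contact_force": force on the tool from outside, world axes, zero at the start; "ft_torque": the same for the moment, N m; "gripper_width": opening from 0.0 (shut) to 1.0 (fully open); "grasp_force": force on a finger pad.
Only numpy, scipy, OpenCV 4.12 (cv2) and the standard library are available. Lean on these libraries where they do the work, as an engineer would, in place of code of your own. Each camera call takes 0.05 s, during which the arm holds its last target. There are 200 camera calls.

## Working session

There is one attempt and no reset: what is moved stays moved. The work goes in short steps, Python scripts to look and compute and a tool call to move; the robot and the scene stay as the last step left them, time stands still between calls to the robot, and variables do not carry over. Pictures are saved under pics/ and viewed, at most 10 in all, crops included, and the job is handed in when it is done.

Besides the shell and the picture viewer there is one more tool, called after "Call:" as name(argument=value, ...) on one line, values as JSON. jog_arm: Moves the arm, as the interface text tells. Its arguments: {"type":"object","properties":{"targets":{"type":"array"}},"required":["targets"]}

```bash
mkdir -p pics
cat > h.py <<'E'
from plant import *
import numpy as np, cv2
from scipy.spatial.transform import Rotation as R
def cam(n):
    p=camera_params(n); f=192/np.tan(np.radians(p["fovy"])/2); return p,f
def world(n,uv,depth):
    p,f=cam(n); uv=np.atleast_2d(uv).astype(float)
    d=np.array([depth[int(v),int(u)] for u,v in uv])
    X=np.c_[(uv[:,0]-p["cx"])/f*d,(uv[:,1]-p["cy"])/f*d,d]
    Rm=cv2.Rodrigues(np.array(p["rvec"],float))[0]
    return (X-np.array(p["tvec"]))@Rm
def plane(n,uv,z):
    p,f=cam(n); uv=np.atleast_2d(uv).astype(float)
    Rm=cv2.Rodrigues(np.array(p["rvec"],float))[0]
    c=-Rm.T@np.array(p["tvec"]).ravel()
    r=np.c_[(uv[:,0]-p["cx"])/f,(uv[:,1]-p["cy"])/f,np.ones(len(uv))]@Rm
    return c+r*((z-c[2])/r[:,2])[:,None]
def cloud(n,depth):
    p,f=cam(n); v,u=np.mgrid[:384,:512]
    X=np.stack([(u-p["cx"])/f*depth,(v-p["cy"])/f*depth,depth],-1)
    return (X-np.array(p["tvec"]).ravel())@cv2.Rodrigues(np.array(p["rvec"],float))[0]
E
python3 - <<'E'
from h import *
for n in("top","scene"):
    im,d=grab_frame(n); np.savez("pics/%s0.npz"%n,im=im,d=d)
    cv2.imwrite("pics/%s0.png"%n,cv2.resize(im[:,:,::-1],(800,600),interpolation=cv2.INTER_CUBIC))
    p=camera_params(n);print(n,p, (d>0).mean())
s=state();print(s)
E
```

```text
top {'fovy': 50.97759716288486, 'cx': 252.38684342353932, 'cy': 198.31252267558276, 'rvec': array([ 2.08650687, -2.12939896,  0.23113441]), 'tvec': array([0.09765137, 0.61250293, 1.43338332])} 0.9960784912109375
scene {'fovy': 56.61424310583804, 'cx': 251.75705910008742, 'cy': 185.622570021713, 'rvec': array([ 2.16900004,  0.7335667 , -0.36996242]), 'tvec': array([-0.51495965, -0.08216341,  1.34219519])} 0.996063232421875
{'time': 0.1, 'joint_pos': array([ 1.03102130e+00,  5.33233591e-02,  1.61416382e+00, -1.14070503e-05,
        1.47596919e+00, -1.19013298e-01]), 'joint_vel': array([ 0.00047796, -0.00282623, -0.0043614 ,  0.00131979,  0.00208877,
       -0.00098128]), 'joint_efforts': array([ 1.25382971e-04, -3.94903207e+01, -3.71363997e+01, -1.59990900e-04,
        3.86057451e-03, -1.04598570e-05]), 'tool_pos': array([0.2549699 , 0.56993823, 0.19216159]), 'tool_rot': array([-2.96056518e-04,  2.08831756e-01,  9.77951139e-01, -8.83598562e-04]), 'contact_force': array([ 0.23459783, -0.08347815, -0.39890149]), 'ft_torque': array([-0.01630547,  0.00655388,  0.01681146]), 'grasp_force': 0.0, 'gripper_width': 1.0027819088516223}
```

View pics/top0.png

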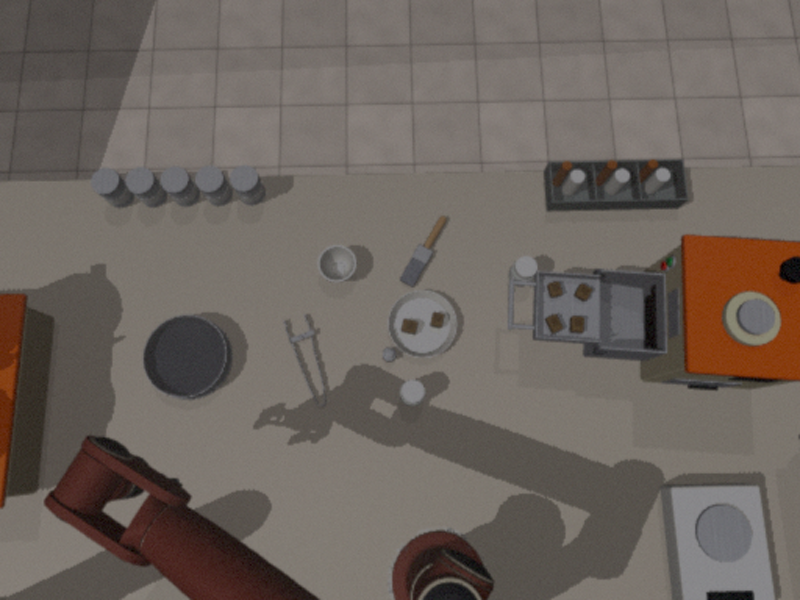

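View pics/scene0.png

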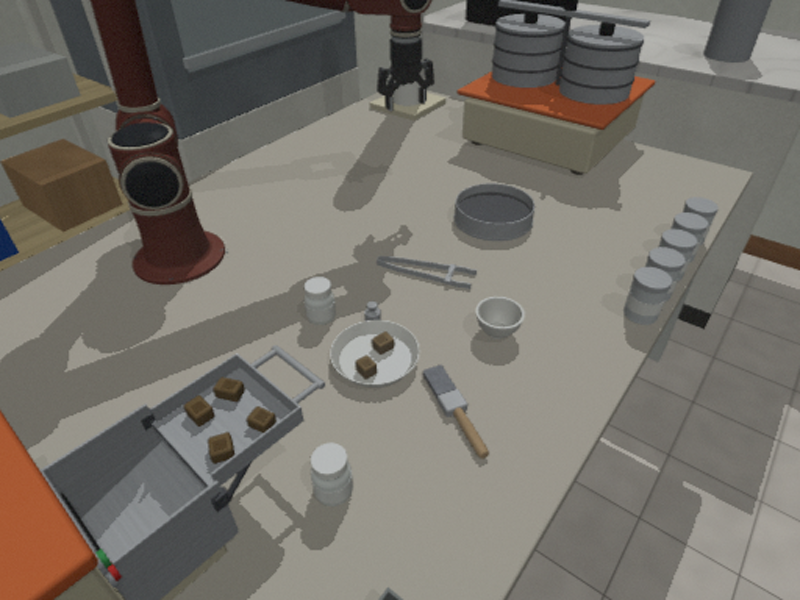

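The top view (800 px scale) shows the tray handle bar at about (512,305), the tray at (570,307) with its four lumps, and the hopper at (632,312). The dish is at (423,322) and the weight at (389,354). The tongs run from their closed end at (322,402) to the tips at (290,320) and (308,317), with the cross bar at (303,338). In the scene view the jar stands beside the handle but is lower than it.

```bash
cat > m.py <<'E'
from h import *
z=np.load("pics/top0.npz"); im,d=z["im"],z["d"]; P=cloud("top",d); s=512/800
def reg(x0,y0,x1,y1,zl,zh):
    m=np.zeros((384,512),bool); m[int(y0*s):int(y1*s),int(x0*s):int(x1*s)]=1
    return m&(P[...,2]>zl)&(P[...,2]<zh)
b=P[380:383]
print("bench z",np.median(P[int(430*s):int(470*s),int(180*s):int(250*s),2]))
m=reg(500,265,522,345,.13,.18); h=P[m]; print("handle",m.sum(),h.mean(0),h.min(0),h.max(0))
m=reg(505,262,680,365,.13,.2); h=P[m]; np.save("pics/crush.npy",h)
r=cv2.minAreaRect((h[:,:2]*1000).astype(np.float32)); print("tray+hopper",r)
m=reg(275,305,335,415,.006,.03); t=P[m]; print("tongs",m.sum(),t[:,2].mean(),t.min(0),t.max(0))
print(cv2.minAreaRect((t[:,:2]*1000).astype(np.float32)))
# zooms
def crop(n,x0,y0,x1,y1,k):
    c=im[y0:y1,x0:x1,::-1]; return cv2.resize(c,None,fx=k,fy=k,interpolation=cv2.INTER_CUBIC)
a=crop("t",320,160,430,240,5); c=crop("t",170,190,224,270,5)
H=400; out=np.zeros((H,a.shape[1]+c.shape[1],3),np.uint8); out[:a.shape[0],:a.shape[1]]=a; out[:c.shape[0],a.shape[1]:]=c[:H]
out=cv2.resize(out,None,fx=800/out.shape[1],fy=800/out.shape[1]);print(out.shape,a.shape,c.shape);cv2.imwrite("pics/z.png",out)
m=reg(385,285,462,360,.015,.04); q=P[m]; print("dish rim",(q.min(0)+q.max(0))/2,q.max(0)-q.min(0))
for nm,(x0,y0,x1,y1) in dict(weight=(380,343,399,364),jar=(398,376,428,410),jarb=(512,252,540,282)).items():
    q=P[reg(x0,y0,x1,y1,.02,.12)]; print(nm,(q.min(0)+q.max(0))/2,q[:,2].max())
E
python3 m.py
```

```text
bench z -6.0740943423875416e-05
handle 142 [ 0.59983553 -0.17650462  0.16339087] [ 0.54596932 -0.19922784  0.15358089] [ 0.66106894 -0.16381016  0.17216228]
tray+hopper ((595.3776245117188, -342.025390625), (348.58026123046875, 243.44369506835938), 84.91254425048828)
tongs 260 0.01154819140543078 [0.38448935 0.23751732 0.00602744] [0.64640801 0.37853969 0.02499559]
((514.653076171875, 308.62310791015625), (140.5569305419922, 261.2156982421875), 88.79693603515625)
(390, 800, 3) (400, 550, 3) (400, 270, 3)
dish rim [0.5968618  0.02331062 0.02736671] [0.18413264 0.17617205 0.02466442]
weight [0.52182248 0.09788376 0.03701331] 0.05152288337766472
jar [0.41790123 0.0487792  0.06312854] 0.0934023357241992
jarb [ 0.7104602  -0.22854468  0.0663993 ] 0.09565924986341458
```

View pics/z.png

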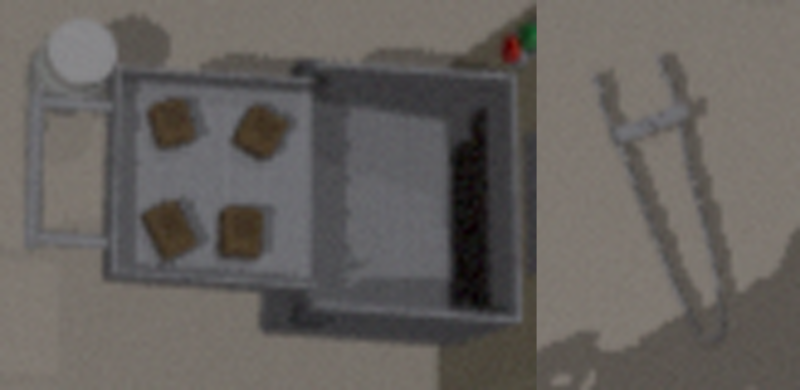

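The zoom shows the handle rods meeting the bar at (36,104) and (33,239), and the hopper's front edge at x≈313. The tongs' tips are at (605,75) and (670,60), their tail at (715,340), and the cross bar runs from (620,133) to (703,105). The bar pokes out on the right, so it is fixed to the left arm.

```bash
cat > m2.py <<'E'
from h import *
k=800/820*5
A=lambda u,v:(320+u/k-.4,160+v/k-.4)
C=lambda u,v:(170+(u-537)/k-.4,190+v/k-.4)
hb=plane("top",[A(36,104),A(33,239)],.159); hm=hb.mean(0); print("handle",hb,hm,np.linalg.norm(hb[0]-hb[1]))
e=hb[0]-hb[1]; hx=plane("top",[A(316,68),A(311,285)],.165); print("hinge edge",hx,np.linalg.norm(hx[0]-hx[1]))
print("yaw of bar",np.degrees(np.arctan2(e[1],e[0])), np.degrees(np.arctan2(*(hx[0]-hx[1])[1::-1])))
w=plane("top",[A(118,70),A(308,72),A(108,278),A(308,290)],.173);
for a,b in((0,1),(2,3)): q=w[a]-w[b]; print("wall dir (hinge->handle)",np.degrees(np.arctan2(q[1],q[0])),np.linalg.norm(q))
t=plane("top",[C(605,75),C(670,60),C(715,342)],.014); print("tongs",t)
tm=t[:2].mean(0); x=tm-t[2]; L=np.linalg.norm(x); x/=L; print("L",L,"ang",np.degrees(np.arctan2(x[1],x[0])),"grip",tm-.11*x)
s=state(); print(s["tool_pos"],R.from_quat(np.roll(s["tool_rot"],-1)).as_matrix().round(3))
print(plane("top",[(423*.64,322*.64)],.026))
E
python3 m2.py; python3 -c "
from plant import *;print(camera_params('wrist'))"
```

```text
handle [[ 0.65140655 -0.17841093  0.159     ]
 [ 0.55229325 -0.17031359  0.159     ]] [ 0.6018499  -0.17436226  0.159     ] 0.09944352151907707
hinge edge [[ 0.67255637 -0.38092656  0.165     ]
 [ 0.5142052  -0.36301575  0.165     ]] 0.15936087432564408
yaw of bar -4.670567808646528 -6.453191139783527
wall dir (hinge->handle) 88.20657255549744 0.1362252284849666
wall dir (hinge->handle) 85.34269564963992 0.13985684651044009
tongs [[0.60508151 0.35006583 0.014     ]
 [0.61612218 0.29896636 0.014     ]
 [0.39481866 0.26249482 0.014     ]]
L 0.2245195268745862 ang 16.035924213017456 grip [0.50488209 0.29412969 0.014     ]
[0.2549699  0.56993823 0.19216159] [[-0.913  0.408 -0.001]
 [ 0.408  0.913 -0.002]
 [ 0.    -0.002 -1.   ]]
[[0.59154552 0.01575419 0.026     ]]
{'fovy': 65.70646984690485, 'cx': 258.2456063711641, 'cy': 189.61601178140538, 'hand_eye': array([[ 1.05927956e-03, -9.46346119e-01, -3.23153061e-01,
         8.35337665e-02],
       [ 9.99999099e-01,  7.36168260e-04,  1.12209561e-03,
         6.99857643e-05],
       [-8.23995797e-04, -3.23153959e-01,  9.46346047e-01,
        -1.79450393e-01],
       [ 0.00000000e+00,  0.00000000e+00,  0.00000000e+00,
         1.00000000e+00]])}
```

```bash
cat >> h.py <<'E'
def go(p,yang=None,pit=0):
    """shift/turn in jog units to put the TCP at p, tool down with tool y at world angle yang (deg)"""
    s=state(); M=R.from_quat(np.roll(s["tool_rot"],-1)); sh=M.inv().apply(np.array(p)-s["tool_pos"])/.025
    rv=np.zeros(3)
    if yang is not None:
        a=np.radians(yang); y=np.array([np.cos(a),np.sin(a),0]); z=np.array([0,0,-1.]); x=np.cross(y,z)
        rv=np.degrees((M.inv()*R.from_matrix(np.c_[x,y,z])).as_rotvec())/8
    print(np.round(sh,2).tolist(),np.round(rv,2).tolist())
E
python3 -c "
from h import *
go([.602,-.174,.25],85)"
```

```text
[-24.82, -21.5, -2.28] [-0.01, -0.0, -2.39]
```

Call:
jog_arm(targets=[[[0,0,-2.3],[0,0,0],100],[[-24.8,-21.5,-2.3],[0,0,-2.4],45],[[-24.8,-21.5,-2.3],[0,0,-2.4],45],[[-24.8,-21.5,-2.3],[0,0,-2.4],45],[[-24.8,-21.5,-2.3],[0,0,-2.4],45],[[-24.8,-21.5,-2.3],[0,0,-2.4],45],[[-24.8,-21.5,-2.3],[0,0,-2.4],45],[[-24.8,-21.5,-2.3],[0,0,-2.4],45]])

```text
time: 1.1
tool_pos: [0.4401, 0.1722, 0.2505]
tool_rot: [0.0, 0.043, 0.999, 0.0]
contact_force: [1.0, 0.3, -0.3]
gripper_width: 0.447
grasp_force: 0.0
```

```bash
python3 -c "
from h import *
go([.602,-.174,.25],85)"
```

```text
[-7.64, -13.24, 0.02] [0.0, 0.0, 0.01]
```

Call:
jog_arm(targets=[[[-7.6,-13.2,0],[0,0,0],45],[[-7.6,-13.2,0],[0,0,0],45],[[-7.6,-13.2,0],[0,0,0],45],[[-7.6,-13.2,0],[0,0,0],45],[[-7.6,-13.2,0],[0,0,0],45],[[-7.6,-13.2,0],[0,0,0],45],[[-7.6,-13.2,0],[0,0,0],45],[[-7.6,-13.2,0],[0,0,0],45]])

```text
time: 2.1
tool_pos: [0.6006, -0.171, 0.25]
tool_rot: [-0.001, 0.043, 0.999, 0.0]
contact_force: [0.5, 0.7, -0.5]
gripper_width: 0.451
grasp_force: 0.0
```

```bash
cat > wr.py <<'E'
from h import *
import sys
def wcam():
    s=state(); im,d=grab_frame("wrist"); p=camera_params("wrist"); f=192/np.tan(np.radians(p["fovy"])/2)
    M=np.eye(4); M[:3,:3]=R.from_quat(np.roll(s["tool_rot"],-1)).as_matrix(); M[:3,3]=s["tool_pos"]
    return im,d,p,f,M@p["hand_eye"]
def ray(uv,p,f,T,z):
    uv=np.atleast_2d(uv).astype(float)-[p["cx"],p["cy"]]; r=np.linalg.norm(uv,axis=1); th=r/f
    v=np.c_[uv/r[:,None]*np.sin(th)[:,None],np.cos(th)]@T[:3,:3].T
    return T[:3,3]+v*((z-T[2,3])/v[:,2])[:,None]
def save(n):
    im,d,p,f,T=wcam(); np.savez("pics/%s.npz"%n,im=im,d=d,T=T,f=f,c=[p["cx"],p["cy"]])
    cv2.imwrite("pics/%s.png"%n,cv2.resize(im[:,:,::-1],(800,600),interpolation=cv2.INTER_CUBIC))
def rayn(n,uv800,z):
    q=np.load("pics/%s.npz"%n); return ray(np.array(uv800)*.64-.2,dict(cx=q["c"][0],cy=q["c"][1]),q["f"],q["T"],z)
if __name__=="__main__": print(state()["tool_pos"],state()["time"]); save(sys.argv[1])
E
python3 wr.py w1
```

```text
[ 0.6005766  -0.17099483  0.24996246] 2.1
```

View pics/w1.png

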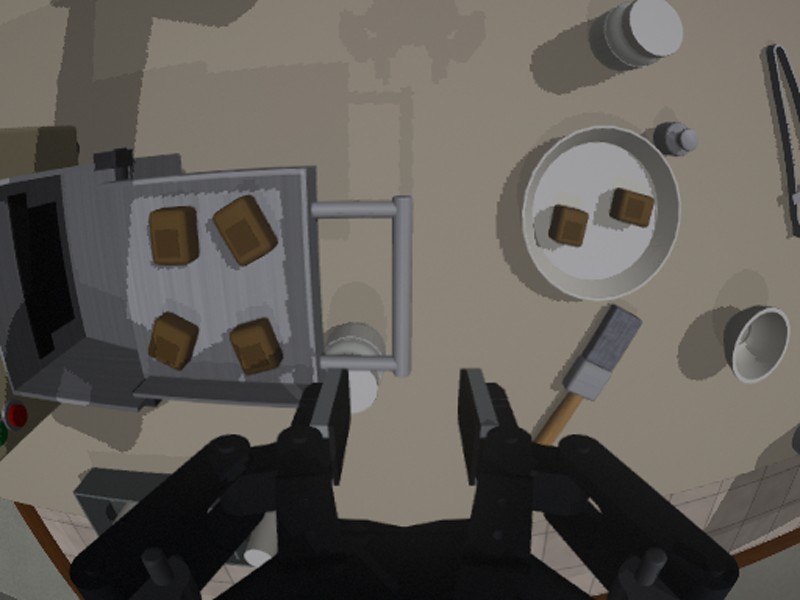

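In the wrist view the handle bar lies vertically at x≈402, with the rods joining it at y=210 and 362. The dish rim spans (523..680, 126..299) and holds two lumps. The jar stands under the far rod.

Run:
```python
from wr import *
b=rayn("w1",[(403,210),(402,362)],.159); m=b.mean(0); e=b[1]-b[0]; print(b,m,np.linalg.norm(e),np.degrees(np.arctan2(e[1],e[0])))
print("dish rim",rayn("w1",[(523,213),(680,213),(601,126),(601,299)],.026))
print("wall end",rayn("w1",[(312,170),(322,402)],.173))
print("hopper edge mouth",rayn("w1",[(102,180),(140,400)],.16))
go([m[0],m[1],.140],85)
```

```text
[[ 0.55603696 -0.16714091  0.159     ]
 [ 0.65405644 -0.17623712  0.159     ]] [ 0.6050467  -0.17168901  0.159     ] 0.09844063392001398 -5.301859823756033
dish rim [[ 0.58507243 -0.0621025   0.026     ]
 [ 0.59094933  0.1046756   0.026     ]
 [ 0.50774926  0.01631033  0.026     ]
 [ 0.67354942  0.0174096   0.026     ]]
wall end [[ 0.52660823 -0.21511798  0.173     ]
 [ 0.67230393 -0.2301248   0.173     ]]
hopper edge mouth [[ 0.50996904 -0.36461994  0.16      ]
 [ 0.67518722 -0.38015207  0.16      ]]
[-0.19, -0.05, 4.41] [0.01, -0.01, 0.01]
```

Call:
jog_arm(targets=[[[-0.2,0,2.2],[0,0,0],45],[[-0.2,0,4.4],[0,0,0],45],[[-0.2,0,4.4],[0,0,0],45],[[-0.2,0,4.4],[0,0,0],0],[[-0.2,0,4.4],[0,0,0],0],[[-0.2,0,4.4],[0,0,0],0],[[-0.2,0,4.4],[0,0,0],0],[[-0.2,0,4.4],[0,0,0],0]])

```text
time: 3.15
tool_pos: [0.606, -0.1715, 0.1411]
tool_rot: [0.0, 0.043, 0.999, -0.0]
contact_force: [0.5, 1.3, -0.1]
gripper_width: -0.002
grasp_force: 0.0
```

Run:
```python
from h import *
s=state();print(s["tool_pos"],s["contact_force"],s["gripper_width"],s["grasp_force"],s["time"])
M=R.from_quat(np.roll(s["tool_rot"],-1))
r=np.hypot(.195,.014);a0=np.arctan2(.014,.195)
y=np.array([np.cos(np.radians(84.8)),np.sin(np.radians(84.8)),0])
for th in np.arange(.1,1.06,.1).tolist()+[1.05]:
    d=y*(r*np.cos(a0+th)-.195)+[0,0,r*np.sin(a0+th)-.014]
    print(round(th,2),np.round(M.inv().apply(d)/.025,2).tolist())
```

```text
[ 0.60600825 -0.17153443  0.14114838] [ 0.53257134  1.25553224 -0.05026275] -0.0017298546452489798 0.0 3.15
0.1 [0.0, -0.09, -0.78]
0.2 [0.0, -0.27, -1.54]
0.3 [0.0, -0.51, -2.28]
0.4 [0.0, -0.83, -2.99]
0.5 [0.0, -1.22, -3.67]
0.6 [0.01, -1.68, -4.31]
0.7 [0.01, -2.2, -4.89]
0.8 [0.01, -2.77, -5.43]
0.9 [0.01, -3.39, -5.9]
1.0 [0.02, -4.06, -6.31]
1.05 [0.02, -4.41, -6.48]
```

```bash
python3 wr.py w2
```

```text
[ 0.60600825 -0.17153443  0.14114838] 3.15
```

View pics/w2.png

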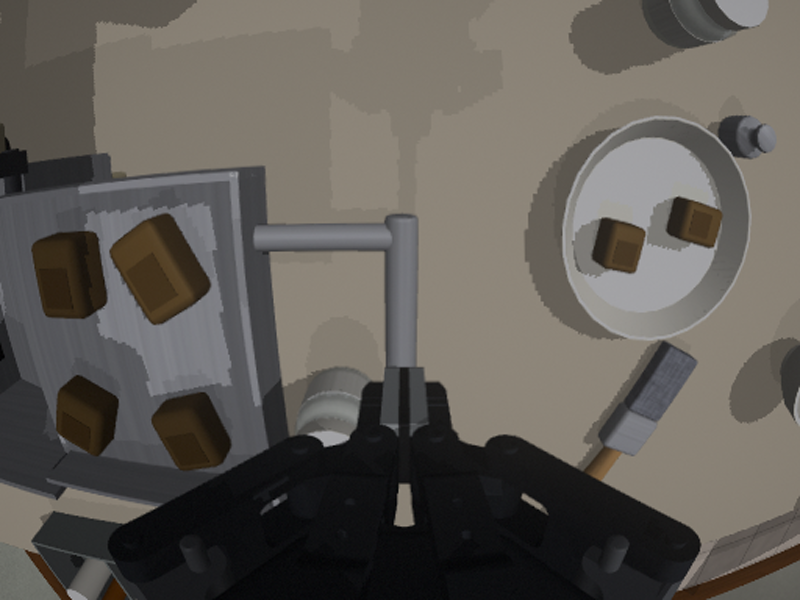

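The fingers are shut and empty at (404,390). The bar at (401,220–370) runs into or beneath them. I'll check its height with depth.

Run:
```python
from wr import *
q=np.load("pics/w2.npz"); T,f,c,d=q["T"],q["f"],q["c"],q["d"]
def pt(u,v):
    uv=np.array([u,v])*.64-.2-c; r=np.linalg.norm(uv); th=r/f; z=np.median(d[int(v*.64)-1:int(v*.64)+2,int(u*.64)-1:int(u*.64)+2])
    X=np.r_[uv/r*np.tan(th)*z,z,1]; return (T@X)[:3].round(4)
for p in [(401,250),(401,300),(401,350),(401,361),(395,390),(415,390),(404,385),(404,430),(404,460),(330,238),(255,200)]: print(p,pt(*p))
print(T[:3,3]);print(state()["gripper_width"])
```

```text
(401, 250) [ 0.5592 -0.1682  0.1635]
(401, 300) [ 0.5775 -0.1698  0.1637]
(401, 350) [ 0.5972 -0.1715  0.1635]
(401, 361) [ 0.6017 -0.1719  0.1638]
(395, 390) [ 0.5948 -0.173   0.197 ]
(415, 390) [ 0.5952 -0.1669  0.1972]
(404, 385) [ 0.595  -0.1702  0.194 ]
(404, 430) [ 0.5968 -0.1704  0.2158]
(404, 460) [ 0.6076 -0.1713  0.2155]
(330, 238) [ 0.5529 -0.1925  0.1628]
(255, 200) [ 0.5368 -0.2194  0.1579]
[ 0.5227364  -0.16426915  0.32056226]
0.0033358111469115846
```

Run:
```python
from wr import *
q=np.load("pics/w2.npz"); T,f,c,d=q["T"],q["f"],q["c"],q["d"]
Q=camera_params("wrist")["hand_eye"]
for u in (250,268):
  for r in range(228,290,5):
    uv=np.array([u,r])-c; rr=np.linalg.norm(uv); z=d[r,u]; X=np.r_[uv/rr*np.tan(rr/f)*z,z,1]; print(u,r,((Q@X)[:3]*1000).round(0),end=' ; ')
  print()
im,d=grab_frame("scene"); np.savez("pics/s1.npz",im=im,d=d)
p,f=cam("scene"); Rm=cv2.Rodrigues(p["rvec"])[0]
s=state(); X=Rm@s["tool_pos"]+p["tvec"]; u,v=X[:2]/X[2]*f+[p["cx"],p["cy"]]; print("TCP px",u,v)
u,v=int(u),int(v); c=im[max(v-70,0):v+50,max(u-80,0):u+80,::-1].copy(); cv2.circle(c,(u-max(u-80,0),v-max(v-70,0)),1,(0,0,255),-1)
cv2.imwrite("pics/s1.png",cv2.resize(c,None,fx=5,fy=5,interpolation=cv2.INTER_CUBIC))
```

```text
250 228 [  5.  -5. -21.] ; 250 233 [  2.  -5. -20.] ; 250 238 [ 11.  -4. -43.] ; 250 243 [ 10.  -4. -48.] ; 250 248 [ 11.  -4. -55.] ; 250 253 [ 11.  -4. -60.] ; 250 258 [ 11.  -3. -64.] ; 250 263 [ 11.  -3. -68.] ; 250 268 [ 12.  -3. -73.] ; 250 273 [ 10.  -3. -74.] ; 250 278 [ 12.  -3. -81.] ; 250 283 [ 12.  -3. -84.] ; 250 288 [ 12.  -3. -88.] ; 
268 228 [-75.  12. 141.] ; 268 233 [-82.  12. 142.] ; 268 238 [ 11.   5. -44.] ; 268 243 [  84.    0. -179.] ; 268 248 [ 11.   5. -55.] ; 268 253 [ 12.   5. -61.] ; 268 258 [ 12.   5. -65.] ; 268 263 [ 11.   5. -67.] ; 268 268 [ 11.   4. -72.] ; 268 273 [ 12.   4. -78.] ; 268 278 [ 13.   4. -82.] ; 268 283 [ 12.   4. -84.] ; 268 288 [ 12.   4. -87.] ; 
TCP px 191.5435397264483 238.70995456272772
```

View pics/s1.png

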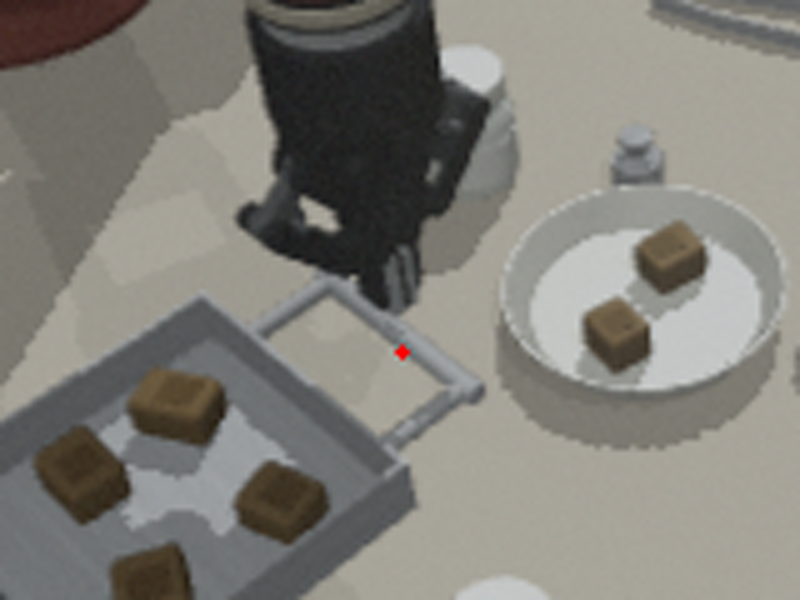

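The scene crop shows the shut fingertips hovering about 20 mm above the bar. The TCP projection (red, at (402,352)) lies beyond the tips. Wrist depth agrees that the real tips are about 41 mm behind the reported TCP. I'll allow for this from here on: the grasp point is about 60 mm behind the reported TCP.

Call:
jog_arm(targets=[[[0,0,0],[0,0,0],45],[[0,0,0],[0,0,0],45],[[0,0,0.8],[0,0,0],45],[[0,0,1.7],[0,0,0],45],[[0,0,1.7],[0,0,0],0],[[0,0,1.7],[0,0,0],0],[[0,0,1.7],[0,0,0],0],[[0,0,1.7],[0,0,0],0]])

```text
time: 4.25
tool_pos: [0.6039, -0.1729, 0.0971]
tool_rot: [-0.002, 0.043, 0.999, -0.001]
contact_force: [-4.0, -4.9, -3.4]
gripper_width: 0.12
grasp_force: 58.3
```

Call:
jog_arm(targets=[[[0,-0.1,-0.8],[0,0,0],0],[[0,-0.25,-1.55],[0,0,0],0],[[0,-0.5,-2.3],[0,0,0],0],[[0,-0.85,-3.0],[0,0,0],0],[[0,-1.2,-3.65],[0,0,0],0],[[0,-1.7,-4.3],[0,0,0],0],[[0,-2.2,-4.9],[0,0,0],0],[[0,-2.8,-5.4],[0,0,0],0]])

```text
time: 5.25
tool_pos: [0.5978, -0.2394, 0.2334]
tool_rot: [-0.003, 0.043, 0.999, 0.003]
contact_force: [-8.0, 5.7, -1.5]
gripper_width: 0.116
grasp_force: 58.3
```

Call:
jog_arm(targets=[[[0,-0.6,-0.5],[0,0,0],0],[[0,-1.25,-0.9],[0,0,0],0],[[0,-1.6,-1.1],[0,0,0],0],[[0,-1.6,-1.1],[0,0,0],0],[[0,-1.6,-1.1],[0,0,0],0],[[0,-1.6,-1.1],[0,0,0],0],[[0,-1.6,-1.1],[0,0,0],0],[[0,-1.6,-1.1],[0,0,0],0]])

```text
time: 6.25
tool_pos: [0.5942, -0.2794, 0.2614]
tool_rot: [-0.003, 0.043, 0.999, 0.002]
contact_force: [-10.9, 4.2, 1.5]
gripper_width: 0.12
grasp_force: 58.9
```

Run:
```python
from h import *
print(state()["time"],state()["contact_force"])
a,_=grab_frame("scene"); b,_=grab_frame("top")
A=cv2.resize(a[210:384,0:260,::-1],(400,268)); B=cv2.resize(b[150:250,320:470,::-1],(400,268))
cv2.imwrite("pics/up.png",np.hstack([A,B]))
```

```text
6.25 [-10.90870957   4.20445907   1.47541809]
```

View pics/up.png

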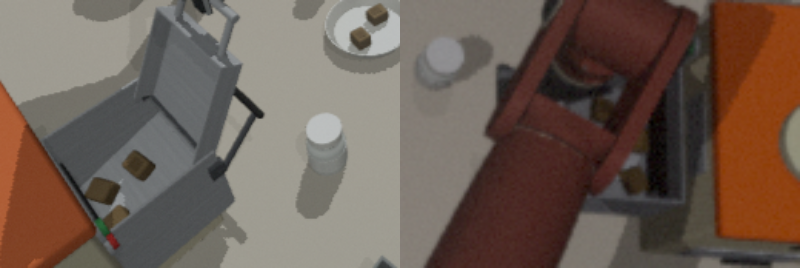

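The raised tray is empty, and the lumps lie in the hopper at (138,165), (102,190) and (118,213) in the left half; the fourth is hidden but shows in the top view. Lowering along the same arc.

Call:
jog_arm(targets=[[[0,1.0,0.6],[0,0,0],0],[[0,1.6,1.1],[0,0,0],0],[[0,2.2,1.6],[0,0,0],0],[[0,2.7,2.2],[0,0,0],0],[[0,3.2,2.85],[0,0,0],0],[[0,3.55,3.5],[0,0,0],0],[[0,3.9,4.2],[0,0,0],0],[[0,4.15,4.95],[0,0,0],0]])

```text
time: 7.35
tool_pos: [0.6045, -0.179, 0.1376]
tool_rot: [-0.001, 0.043, 0.999, -0.002]
contact_force: [-6.2, -5.7, -0.3]
gripper_width: 0.118
grasp_force: 58.7
```

Call:
jog_arm(targets=[[[0,0.15,0.75],[0,0,0],0],[[0,0.25,1.25],[0,0,0],0],[[0,0.25,1.5],[0,0,0],0],[[0,0.25,1.5],[0,0,0],0],[[0,0.25,1.5],[0,0,0],0]])

```text
time: 7.98
tool_pos: [0.6051, -0.1729, 0.1028]
tool_rot: [-0.001, 0.043, 0.999, -0.001]
contact_force: [-12.1, -1.7, 9.4]
gripper_width: 0.119
grasp_force: 59.4
```

Call:
jog_arm(targets=[[[0,0,0.1],[0,0,0],0],[[0,0,0.1],[0,0,0],45],[[0,0,0.1],[0,0,0],45],[[0,0,0.1],[0,0,0],45],[[0,0,-2],[0,0,0],45],[[0,0,-4.4],[0,0,0],45],[[0,0,-6],[0,0,0],45],[[0,0,-6],[0,0,0],45]])

```text
time: 8.98
tool_pos: [0.6083, -0.1721, 0.2552]
tool_rot: [0.004, 0.043, 0.999, -0.002]
contact_force: [0.6, 0.2, 0.2]
gripper_width: 0.447
grasp_force: 0.0
```

Run:
```python
from wr import *
print(state()["time"])
im,d=grab_frame("top"); P=cloud("top",d); s=.64
m=np.zeros(d.shape,bool); m[int(275*s):int(335*s),int(505*s):int(520*s)]=1
q=P[m&(P[...,2]>.1)]; print("bar z top from top cam",len(q),q.mean(0))
save("w3"); q=np.load("pics/w3.npz"); print(q["im"].shape)
# tongs spot: go above grip, tool y perpendicular to tongs x (16 deg)
go([.505,.294,.16],106)
```

```text
8.975
bar z top from top cam 333 [ 0.50041282 -0.08748602  0.6102928 ]
(384, 512, 3)
[5.61, 18.2, 3.57] [0.0, 0.0, -2.61]
```

View pics/w3.png

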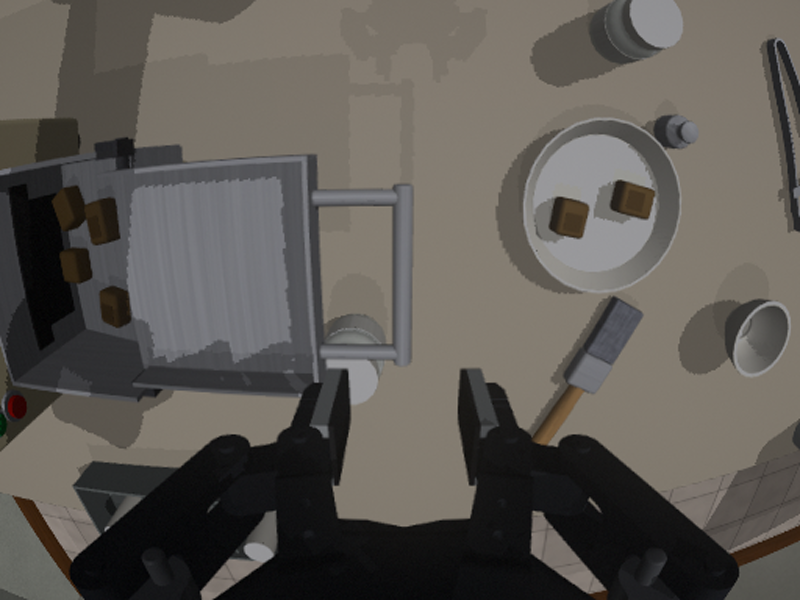

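The tray is back down and level, it is empty, and all four lumps are in the hopper at (68,208), (102,220), (76,265) and (115,306). Next I move over the tongs, a little ahead of the tips so that the camera sees all of them.

```bash
python3 -c "
from h import *
go([.611,.324,.25],106)"
```

```text
[1.49, 19.75, -0.02] [0.0, 0.0, -2.61]
```

Call:
jog_arm(targets=[[[1.5,19.7,0],[0,0,-2.6],70],[[1.5,19.7,0],[0,0,-2.6],70],[[1.5,19.7,0],[0,0,-2.6],70],[[1.5,19.7,0],[0,0,-2.6],70],[[1.5,19.7,0],[0,0,-2.6],70],[[1.5,19.7,0],[0,0,-2.6],70],[[1.5,19.7,0],[0,0,-2.6],70],[[1.5,19.7,0],[0,0,-2.6],70]])

```text
time: 10.07
tool_pos: [0.6092, 0.3244, 0.2462]
tool_rot: [-0.002, -0.139, 0.99, -0.001]
contact_force: [0.8, -0.1, -1.3]
gripper_width: 0.701
grasp_force: 0.0
```

Call:
jog_arm(targets=[[[0,0,0],[0,0,0],70],[[0,0,0],[0,0,0],70],[[0,0,0],[0,0,0],70],[[0,0,0],[0,0,0],70]])

```text
time: 10.58
tool_pos: [0.6109, 0.3212, 0.2495]
tool_rot: [-0.0, -0.137, 0.991, -0.0]
contact_force: [-0.2, 0.0, -0.8]
gripper_width: 0.702
grasp_force: 0.0
```

```bash
python3 wr.py w4
```

```text
[0.61092763 0.32124155 0.24946881] 10.575
```

View pics/w4.png

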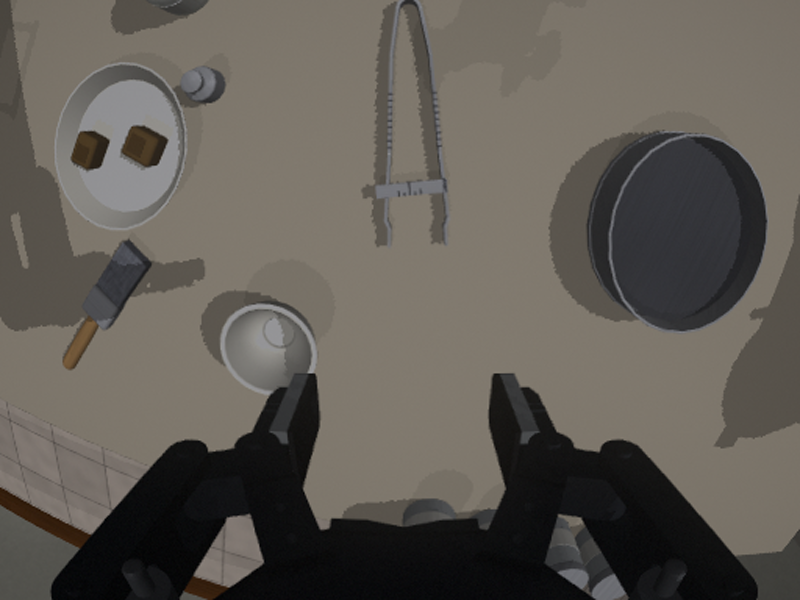

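The tongs are clear: tail at (407,0), tips at (389,244) and (446,243), cross bar from (376,190) to (446,186). The ribbed rests cover rows 92–150, with outsides at about (389,120) and (438,120). The mortar, brush and sieve stand well clear.

Run:
```python
from wr import *
n="w4"
z=.012
t=rayn(n,[(389,243),(446,242),(407,1)],z); print(t.round(4))
tm=t[:2].mean(0); x=tm-t[2]; L=np.linalg.norm(x); x/=L; a=np.arctan2(x[1],x[0]); print("L",L,np.degrees(a)); print("grip",tm-.11*x)
cb=rayn(n,[(376,190),(446,187)],.018); print("bar",cb)
lo=rayn(n,[(389,100),(388,148),(434,100),(441,150)],z); y=np.array([-x[1],x[0],0])
g=tm-.11*x
for q in list(lo)+list(cb)+list(t): print((q-g)@x*1e3,(q-g)@y*1e3)
print("dish", [rayn(n,[p],.026)[0].round(4) for p in((56,146),(187,146),(124,62),(122,229))])
```

```text
[[0.6214 0.3107 0.012 ]
 [0.6061 0.3608 0.012 ]
 [0.4027 0.2657 0.012 ]]
L 0.22242357462881068 18.37297335779133
grip [0.50939275 0.30109444 0.012     ]
bar [[0.57679934 0.28666975 0.018     ]
 [0.55720688 0.34532043 0.018     ]]
-20.355838495342102 -19.831772681149154
22.758626367333374 -22.725551640482518
-18.81023833798539 19.54345064507088
26.38791328171358 24.012374517147904
59.4238459715656 -34.93604527657
59.31689378256544 26.900478041677015
109.37463695766584 -26.161258421603122
110.62536304233427 26.161258421603065
-112.42357462881066 -4.1570966399817586e-14
dish [array([ 0.6024, -0.0575,  0.026 ]), array([0.5771, 0.1059, 0.026 ]), array([0.508 , 0.0144, 0.026 ]), array([0.6712, 0.0462, 0.026 ])]
```

```bash
python3 -c "
from h import *
print(state()['joint_pos'].round(3))
go([.5095,.301,.12],108.4)"
```

```text
[ 0.377  0.178  1.384 -0.     1.579 -1.47 ]
[4.13, 0.32, 5.19] [-0.0, 0.0, -0.33]
```

Call:
jog_arm(targets=[[[4.1,0.3,0],[0,0,10],70],[[4.1,0.3,0],[0,0,10],70],[[4.1,0.3,0],[0,0,10],70],[[4.1,0.3,0],[0,0,10],70],[[4.1,0.3,0],[0,0,10],70],[[4.1,0.3,0],[0,0,10],70],[[4.1,0.3,0],[0,0,10],70],[[4.1,0.3,0],[0,0,10],70]])

```text
time: 11.62
tool_pos: [0.5102, 0.3011, 0.2499]
tool_rot: [0.0, 0.533, 0.846, 0.0]
contact_force: [0.6, 0.3, -0.3]
gripper_width: 0.696
grasp_force: 0.0
```

Call:
jog_arm(targets=[[[0,0,0],[0,0,10],70],[[0,0,0],[0,0,10],70],[[0,0,0],[0,0,10],70],[[0,0,0],[0,0,10],70],[[0,0,0],[0,0,10],70],[[0,0,0],[0,0,10],70],[[0,0,0],[0,0,10],70],[[0,0,0],[0,0,10],70]])

```text
time: 12.62
tool_pos: [0.5102, 0.3011, 0.2499]
tool_rot: [-0.0, 0.952, 0.306, 0.0]
contact_force: [0.3, -0.2, -0.1]
gripper_width: 0.697
grasp_force: 0.0
```

Call:
jog_arm(targets=[[[0,0,2],[0,0,2.2],70],[[0,0,4],[0,0,2.2],70],[[0,0,4],[0,0,2.2],70],[[0,0,4],[0,0,2.2],70],[[0,0,4],[0,0,2.2],70]])

```text
time: 13.25
tool_pos: [0.5119, 0.3023, 0.1531]
tool_rot: [-0.001, 0.987, 0.159, 0.003]
contact_force: [-0.3, -0.0, 0.6]
gripper_width: 0.704
grasp_force: 0.0
```

```bash
python3 wr.py w5; python3 -c "
from h import *
go([.5095,.301,.08],-71.6)"
```

```text
[0.51193372 0.30234582 0.15312647] 13.25
[-0.12, 0.02, 2.91] [-0.0, -0.04, -0.01]
```

View pics/w5.png

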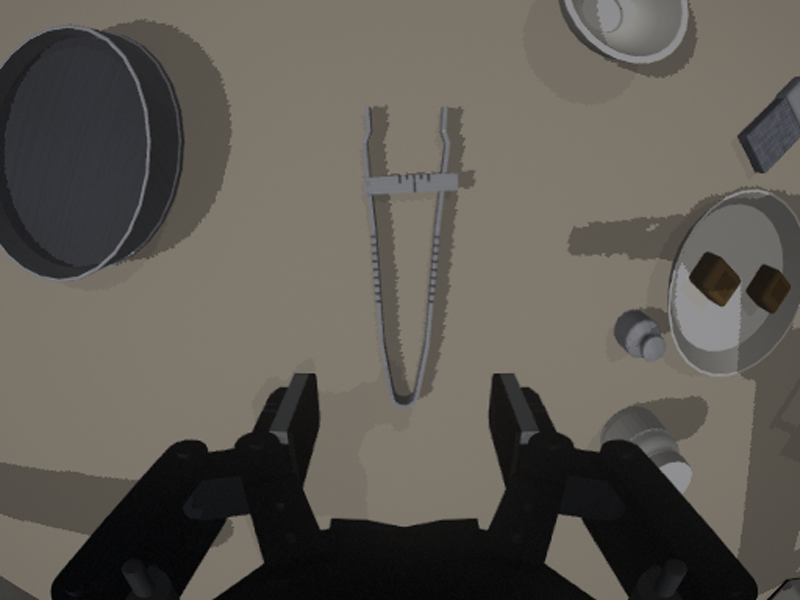

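Camera now on the tip side: tips at (370,108) and (444,108), tail at (403,402), and ribs at rows 236–302. The outsides at the ribs are at x≈371 and 438, and the cross bar is at row 184 with the long line at (415,184). That was my tenth picture, so from here I measure by code only.

Run:
```python
from wr import *
n="w5"; z=.012
t=rayn(n,[(370,108),(444,108),(403,402)],z); tm=t[:2].mean(0); x=tm-t[2]; L=np.linalg.norm(x); x/=L; print("L",L,np.degrees(np.arctan2(x[1],x[0])))
g=t[2]+x*L*120/230; y=np.array([-x[1],x[0],0]); print("grip",g, tm-.11*x, "gap",np.linalg.norm(t[0]-t[1]))
for q in rayn(n,[(373,240),(378,300),(438,240),(432,300)],z): print((q-g)@x*1e3,(q-g)@y*1e3)
q=np.load("pics/w5.npz"); im=q["im"].astype(int)
for v in (160,180): 
    r=im[v,225:295].sum(1)//3; print(v,r.tolist())
go([g[0],g[1],.0],np.degrees(np.arctan2(x[1],x[0]))-90)
```

```text
L 0.22393651620857888 17.67075048799258
grip [0.51389427 0.30258913 0.012     ] [0.51113117 0.30170887 0.012     ] gap 0.05001014584448898
14.409277783654419 22.713576494496873
-30.26349709670656 19.322897754904993
15.014107529309712 -23.097050034882592
-29.745264122670747 -20.18661149896314
160 [119, 119, 120, 120, 120, 119, 120, 119, 119, 119, 119, 114, 111, 114, 118, 112, 75, 76, 85, 86, 85, 85, 85, 85, 85, 85, 93, 114, 119, 120, 120, 120, 119, 120, 119, 119, 120, 119, 119, 120, 119, 119, 119, 119, 119, 120, 119, 119, 118, 113, 106, 88, 95, 119, 114, 96, 85, 85, 85, 85, 85, 85, 85, 102, 119, 119, 120, 119, 119, 120]
180 [119, 120, 119, 119, 120, 119, 119, 119, 119, 119, 119, 118, 113, 112, 113, 117, 118, 107, 67, 86, 85, 86, 85, 85, 85, 85, 86, 86, 90, 98, 119, 119, 119, 119, 120, 120, 119, 119, 119, 120, 119, 119, 120, 119, 120, 120, 117, 112, 111, 102, 87, 121, 118, 104, 85, 85, 86, 85, 85, 86, 85, 85, 99, 120, 120, 119, 119, 120, 119, 119]
[0.05, 0.02, 6.11] [-0.0, -0.04, 0.08]
```

Call:
jog_arm(targets=[[[0,0,2],[0,0,0],70],[[0,0,4],[0,0,0],70],[[0,0,6],[0,0,0],70],[[0,0,7],[0,0,0],70],[[0,0,7.3],[0,0,0],70],[[0,0,7.3],[0,0,0],70],[[0,0,7.3],[0,0,0],70]])

```text
time: 14.18
tool_pos: [0.5118, 0.3025, -0.0306]
tool_rot: [-0.0, 0.987, 0.159, 0.002]
contact_force: [-0.3, -0.0, 0.4]
gripper_width: 0.697
grasp_force: 0.0
```

Run:
```python
from wr import *
s=state(); print(s["tool_pos"],s["contact_force"])
go([.5115,.302,-.037],-72)
im,d,p,f,T=wcam(); np.savez("pics/w6.npz",im=im,d=d,T=T)
X=[]
uv=np.stack(np.mgrid[:384,:512][::-1],-1)-[p["cx"],p["cy"]]; r=np.linalg.norm(uv,axis=-1)+1e-9
P=np.dstack([uv/r[...,None]*(np.tan(r/f)*d)[...,None],d,np.ones_like(d)])@T.T
# finger tip heights: points at near-face; tongs z profile
H=(P@np.linalg.inv(p["hand_eye"]@np.linalg.inv(T)).T if 0 else P)
G=np.dstack([uv/r[...,None]*(np.tan(r/f)*d)[...,None],d,np.ones_like(d)])@p["hand_eye"].T
for lo,hi in((-60,-20),(20,60)):
    m=(abs(G[...,0]-.011)<.003)&(G[...,1]>lo/1e3)&(G[...,1]<hi/1e3)&(G[...,2]>-.09)&(d>0)
    print("tip z tool",np.percentile(G[m][:,2],[95,99,100]),"world",np.percentile(P[m][:,2],[0,1,5]), "y",np.percentile(G[m][:,1],[0,5,95,100]))
```

```text
[ 0.51184806  0.30249171 -0.03061434] [-0.32929953 -0.04952962  0.35456895]
[-0.02, 0.01, 0.26] [-0.0, -0.03, 0.04]
tip z tool [-0.02882346 -0.02843021 -0.02771472] world [-0.00283301 -0.00212596 -0.00173437] y [-0.05991159 -0.05564559 -0.02736463 -0.02002604]
tip z tool [-0.0287671  -0.02828908 -0.02773563] world [-0.00284152 -0.00228984 -0.0018205 ] y [0.02000523 0.02216116 0.05560782 0.05995403]
```

Call:
jog_arm(targets=[[[0,0,0.25],[0,0,0],60],[[0,0,0.25],[0,0,0],50],[[0,0,0.25],[0,0,0],44],[[0,0,0.25],[0,0,0],40],[[0,0,0.25],[0,0,0],38],[[0,0,0.25],[0,0,0],38],[[0,0,0.25],[0,0,0],38],[[0,0,0.25],[0,0,0],38]])

```text
time: 15.22
tool_pos: [0.5108, 0.302, -0.0383]
tool_rot: [-0.0, 0.987, 0.159, 0.001]
contact_force: [-0.6, -0.2, 6.2]
gripper_width: 0.379
grasp_force: 7.3
```

Run:
```python
from wr import *
s=state(); print(s["tool_pos"],s["contact_force"],s["gripper_width"],s["grasp_force"])
save("w7"); im=np.load("pics/w7.npz")["im"].astype(int).mean(2); 
for v in range(0,120,6): print(v,im[v,200:310:1].astype(int).tolist() if v%24==0 else '')
print(camera_params("wrist")["cy"])
```

```text
[ 0.51082686  0.30203943 -0.03825086] [-0.58477002 -0.18803112  6.17591798] 0.3792120376225899 7.3431989550590515
0 [119, 119, 119, 119, 120, 119, 119, 119, 119, 118, 118, 119, 119, 118, 119, 119, 119, 118, 119, 119, 119, 119, 120, 119, 119, 119, 119, 120, 119, 118, 119, 119, 119, 119, 119, 119, 119, 118, 119, 119, 119, 120, 119, 119, 119, 119, 119, 119, 120, 119, 119, 119, 119, 119, 119, 119, 119, 120, 119, 119, 119, 119, 119, 119, 120, 120, 119, 118, 119, 120, 119, 119, 119, 119, 119, 119, 119, 119, 119, 119, 119, 119, 119, 119, 119, 119, 119, 120, 119, 119, 119, 119, 118, 119, 119, 119, 119, 119, 119, 119, 119, 119, 119, 119, 119, 119, 119, 119, 119, 119]
6 
12 
18 
24 [120, 120, 120, 121, 120, 120, 120, 120, 120, 121, 120, 120, 120, 120, 121, 121, 120, 120, 121, 120, 121, 120, 120, 120, 121, 121, 120, 120, 121, 120, 121, 120, 120, 120, 120, 121, 121, 121, 121, 120, 120, 120, 121, 120, 120, 120, 120, 121, 121, 121, 121, 121, 120, 121, 120, 121, 120, 120, 120, 120, 121, 120, 121, 120, 120, 120, 121, 119, 120, 121, 120, 120, 120, 121, 120, 120, 120, 120, 120, 120, 121, 120, 120, 121
[... 1044 characters left out ...]
, 122, 117, 114, 113, 114, 114, 114, 115, 111, 66, 67, 65, 80, 112, 125, 124, 123, 122, 122, 121, 107, 87, 87, 87, 87, 87, 87, 87, 86, 87]
78 
84 
90 
96 [123, 123, 123, 123, 123, 123, 123, 122, 123, 122, 123, 123, 121, 114, 115, 116, 120, 120, 120, 121, 121, 120, 90, 51, 44, 44, 76, 88, 88, 87, 87, 88, 88, 88, 88, 87, 87, 88, 87, 87, 87, 88, 87, 88, 86, 87, 87, 87, 87, 87, 87, 123, 123, 123, 123, 123, 122, 123, 123, 122, 122, 122, 123, 122, 122, 122, 123, 123, 122, 123, 124, 123, 123, 123, 122, 122, 123, 123, 123, 123, 122, 122, 123, 122, 123, 123, 120, 114, 114, 114, 114, 114, 114, 94, 71, 68, 67, 102, 119, 120, 120, 120, 120, 118, 101, 87, 87, 87, 88, 88]
102 
108 
114 
189.61601178140538
```

Call:
jog_arm(targets=[[[0,0,-0.5],[0,0,0],38],[[0,0,-1.5],[0,0,0],38],[[0,0,-3],[0,0,0],38],[[0,0,-4.5],[0,0,0],38],[[0,0,-6],[0,0,0],38],[[0,0,-6],[0,0,0],38],[[0,0,-6],[0,0,0],38]])

```text
time: 16.15
tool_pos: [0.5092, 0.3013, 0.1097]
tool_rot: [0.0, 0.987, 0.159, -0.001]
contact_force: [-0.7, 0.2, -1.3]
gripper_width: 0.383
grasp_force: 5.6
```

```bash
cat > tips.py <<'E'
from wr import *
def measure():
    s=state(); im,d,p,f,T=wcam(); np.savez("pics/t%.0f.npz"%(s["time"]*100),im=im,d=d,T=T)
    uv=np.stack(np.mgrid[:384,:512][::-1],-1)-[p["cx"],p["cy"]]; r=np.linalg.norm(uv,axis=-1)+1e-9
    G=np.dstack([uv/r[...,None]*(np.tan(r/f)*d)[...,None],d,np.ones_like(d)])@p["hand_eye"].T
    x,y,z=G[...,0],G[...,1],G[...,2]
    m=(d>0)&(z>-.065)&(z<-.025)&(x>.04)&(x<.15)&(abs(y)<.05)
    print("time",s["time"],"tcp",s["tool_pos"],"w",s["gripper_width"],s["grasp_force"],"F",s["contact_force"],"n",m.sum())
    print(" xmax",np.percentile(x[m],[99,99.8]))
    for lo in range(40,115,5):
        k=m&(x>lo/1e3)&(x<lo/1e3+.005)
        a,b=k&(y<0),k&(y>0)
        if a.sum()>2 and b.sum()>2: print(lo,a.sum(),b.sum(),"A out/in %.1f %.1f z %.1f | B in/out %.1f %.1f z %.1f"%(*(np.percentile(y[a],[3,97])*1e3),np.median(z[a])*1e3,*(np.percentile(y[b],[3,97])*1e3),np.median(z[b])*1e3))
    return im,d,p,f,T,G,m
if __name__=="__main__": measure()
E
python3 tips.py; python3 -c "
from h import *
go([.4854,-.013,.10],-72)"
```

```text
time 16.15 tcp [0.50921371 0.30129735 0.10974416] w 0.3832955458673362 5.604847222566605 F [-0.73613167  0.20936921 -1.34612328] n 6638
 xmax [0.11110789 0.11247878]
40 101 105 A out/in -16.8 -13.8 z -50.8 | B in/out 14.2 17.2 z -50.5
45 99 95 A out/in -17.0 -14.1 z -50.9 | B in/out 14.5 17.2 z -50.8
50 357 803 A out/in -18.2 -0.7 z -53.1 | B in/out 1.4 43.6 z -53.0
55 486 1102 A out/in -18.4 -0.7 z -53.0 | B in/out 1.4 43.6 z -53.1
60 394 864 A out/in -18.4 -0.7 z -53.0 | B in/out 1.4 43.5 z -53.0
65 107 120 A out/in -17.8 -15.1 z -50.6 | B in/out 15.2 18.4 z -50.6
70 116 121 A out/in -18.1 -15.0 z -50.8 | B in/out 15.6 18.7 z -50.8
75 122 112 A out/in -18.4 -15.3 z -50.6 | B in/out 15.8 18.7 z -50.6
80 118 133 A out/in -18.5 -15.6 z -50.7 | B in/out 15.9 19.2 z -50.8
85 115 118 A out/in -18.6 -14.8 z -50.8 | B in/out 15.3 18.9 z -50.6
90 133 132 A out/in -17.2 -12.6 z -50.7 | B in/out 13.2 17.4 z -50.7
95 110 113 A out/in -15.1 -12.1 z -50.9 | B in/out 12.8 15.8 z -50.6
100 112 110 A out/in -15.1 -12.3 z -50.7 | B in/out 12.8 15.7 z -50.7
105 108 120 A out/in -15.1 -12.2 z -50.7 | B in/out 13.0 16.1 z -50.7
110 58 54 A out/in -15.2 -12.2 z -50.7 | B in/out 12.9 15.7 z -50.8
[-4.83, 11.64, 0.37] [0.0, 0.02, 0.04]
```

Picked up level, with a tip gap of about 25.1 mm at opening 0.383, which agrees with the given figures. The target opening is about 0.3765. Now I carry the tongs high over the jar and weight.

Call:
jog_arm(targets=[[[-0.2,0.6,-0.2],[0,0,0],38],[[-1,2,-0.2],[0,0,0],38],[[-1.7,3.8,-0.2],[0,0,0],38],[[-2.5,5.8,-0.2],[0,0,0],38],[[-3.3,7.8,-0.2],[0,0,0],38],[[-4,9.6,-0.2],[0,0,0],38],[[-4.5,11,-0.2],[0,0,0],38],[[-4.7,11.6,-0.2],[0,0,0],37.6]])

```text
time: 17.2
tool_pos: [0.4885, -0.0127, 0.1151]
tool_rot: [-0.0, 0.988, 0.158, -0.001]
contact_force: [-0.2, 0.1, -0.9]
gripper_width: 0.379
grasp_force: 5.8
```

Call:
jog_arm(targets=[[[0,0,0],[0,0,0],37.6],[[0,0,0],[0,0,0],37.6],[[0,0,0],[0,0,0],37.6],[[0,0,0],[0,0,0],37.6]])

```text
time: 17.7
tool_pos: [0.4895, -0.0098, 0.1158]
tool_rot: [-0.0, 0.987, 0.16, -0.0]
contact_force: [-1.0, -0.5, -0.8]
gripper_width: 0.377
grasp_force: 5.8
```

```bash
cat > fin.py <<'E'
from tips import *
im,d,p,f,T,G,m=measure()
W=np.einsum('ij,hwj->hwi',T@np.linalg.inv(p["hand_eye"]),G)[...,:3]
k=m&(G[...,0]>.1); print("tips world",W[k].mean(0), "end",G[k][:,0].max())
for n in ("wrist","top"):
    if n=="top": im,d=grab_frame("top"); W=cloud("top",d)
    c=np.linalg.norm(W[...,:2]-[.59,.02],axis=-1)<.1
    q=W[c&(W[...,2]>.018)&(W[...,2]<.032)][:,:2]; print(n,len(q))
    wh=(im.min(2)>.55*im[c].max())&c&(W[...,2]<.035)
    if len(q)>50:
        from scipy.optimize import least_squares
        o=least_squares(lambda t:np.hypot(*(q-t[:2]).T)-t[2],[.59,.02,.083],loss="soft_l1",f_scale=.002); print(" rim fit",o.x)
s=[state()["gripper_width"] for _ in range(5)]; print(s)
E
python3 fin.py; python3 -c "
from h import *
go([.4878,-.0122,.057],-72)"
```

```text
time 17.7 tcp [ 0.48950062 -0.00976053  0.11577221] w 0.3772904530874127 5.80473817884922 F [-0.96332571 -0.546564   -0.75930281] n 6612
 xmax [0.11117878 0.11249989]
40 101 106 A out/in -16.6 -13.6 z -50.6 | B in/out 14.0 17.0 z -50.8
45 99 92 A out/in -16.9 -13.9 z -51.0 | B in/out 14.2 16.9 z -50.7
50 350 797 A out/in -18.1 -0.7 z -53.1 | B in/out 1.4 43.8 z -53.0
55 478 1117 A out/in -18.2 -0.7 z -53.1 | B in/out 1.4 43.9 z -53.0
60 389 860 A out/in -18.0 -0.7 z -53.0 | B in/out 1.4 43.8 z -53.0
65 107 121 A out/in -17.6 -14.8 z -50.6 | B in/out 14.8 18.1 z -50.5
70 116 123 A out/in -17.8 -14.7 z -50.9 | B in/out 15.2 18.3 z -50.7
75 116 110 A out/in -18.2 -15.0 z -50.7 | B in/out 15.5 18.5 z -50.7
80 119 130 A out/in -18.2 -15.2 z -50.6 | B in/out 15.6 18.9 z -50.7
85 117 121 A out/in -18.2 -14.5 z -50.9 | B in/out 15.0 18.8 z -50.5
90 130 135 A out/in -16.8 -12.3 z -50.8 | B in/out 12.8 17.0 z -50.4
95 114 109 A out/in -15.1 -11.9 z -50.9 | B in/out 12.6 15.7 z -50.7
100 113 113 A out/in -14.7 -11.9 z -50.6 | B in/out 12.5 15.5 z -50.8
105 102 114 A out/in -15.0 -11.9 z -50.9 | B in/out 12.6 15.8 z -50.6
110 57 56 A out/in -14.7 -11.9 z -50.9 | B in/out 12.6 15.4 z -50.8
tips world [0.59057761 0.02316495 0.16504417] end 0.11291582663035792
wrist 4896
 rim fit [0.59009207 0.02107299 0.07830592]
top 220
 rim fit [0.58947917 0.01679391 0.07971995]
[0.37898031862319553, 0.37898031862319553, 0.37898031862319553, 0.37898031862319553, 0.37898031862319553]
[-0.09, 0.06, 2.35] [-0.0, 0.0, 0.04]
```

Call:
jog_arm(targets=[[[0,0.1,0.4],[0,0,0],37.4],[[0,0.1,1.2],[0,0,0],37.4],[[0,0.1,2],[0,0,0],37.4],[[0,0.1,2.35],[0,0,0],37.4],[[0,0.1,2.35],[0,0,0],37.4],[[0,0.1,2.35],[0,0,0],37.4],[[0,0.1,2.35],[0,0,0],37.4],[[0,0.1,2.35],[0,0,0],37.4]])

```text
time: 18.8
tool_pos: [0.4907, -0.013, 0.0577]
tool_rot: [0.0, 0.987, 0.159, 0.001]
contact_force: [0.7, 0.4, -1.3]
gripper_width: 0.376
grasp_force: 5.9
```

```bash
python3 fin.py | grep -E "time|^95|^10|^11|world|fit|\["
python3 - <<'E'
from tips import *
# sub-pixel check: which bar line sits at arm B edge; plus tray down via scene depth and width average
w=[]
for _ in range(8): grab_frame("wrist"); w.append(state()["gripper_width"])
print("w mean",np.mean(w),np.std(w))
im,d=grab_frame("scene"); P=cloud("scene",d)
k=(np.hypot(P[...,0]-.604,P[...,1]+.172)<.03)&(P[...,2]>.1); print("handle top z",k.sum(),np.percentile(P[k][:,2],[50,90]))
print(state()["time"],state()["joint_vel"].round(3))
E
```

```text
time 18.8 tcp [ 0.49074099 -0.01299865  0.0577107 ] w 0.3761048230926187 5.901825204491615 F [ 0.69510531  0.41703082 -1.25428106] n 6634
 xmax [0.11121764 0.11238525]
95 109 109 A out/in -14.8 -11.7 z -50.8 | B in/out 12.5 15.3 z -50.7
100 111 116 A out/in -14.7 -11.8 z -50.8 | B in/out 12.3 15.4 z -50.6
105 107 109 A out/in -14.7 -11.7 z -50.7 | B in/out 12.5 15.3 z -50.8
110 59 63 A out/in -14.7 -11.7 z -50.8 | B in/out 12.4 15.4 z -50.5
tips world [0.59183125 0.01983281 0.10697196] end 0.11288111872461729
 rim fit [0.5604564  0.01359056 0.06169346]
 rim fit [0.59249837 0.0181664  0.07693817]
[0.37742914621545637, 0.37742914621545637, 0.37742914621545637, 0.37742914621545637, 0.37742914621545637]
w mean 0.3740606623375409 0.0017064307779244602
handle top z 105 [0.16364299 0.16578845]
19.35 [ 0.    -0.001 -0.001 -0.001 -0.001  0.   ]
```

```bash
python3 -c "
from plant import *
print(job_done())"
```

```text
the job is handed in; nothing more can be done
None
```

The four checked lumps are in the hopper and the empty tray is back on its rest. The callipers are held level, tips about 10 cm above the bench over the middle of the dish, with the gap steady at about 24 mm (24.1 mm by camera, 23.6 mm by finger opening). I handed it in at about 19 s; no verdict came back.

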